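Stow the stapler in a push-to-open drawer

ROBOT

A 7-joint arm with a two-finger parallel gripper is mounted at the origin on a cart in front of the work surface, level with it; the furniture and walls round the work are solid. World frame = base frame: x ahead of the robot, y to its left, z up, the work surface at z = 0. Lengths are in mm, angles in rad, forces in N, time in s.
With the tool pointing down it reaches from about 400 to 875 mm from the base axis. Payload 4.4 kg.
Tool frame: the origin (TCP) lies at the very end of the fingers, on their centre line; the grasp point (between the pads) lies 19 mm behind it; z points along the fingers, y is the line along which they close (so a half turn about z gives the same grasp; the last joint's range is limited). The gripper opens to 85 mm and grips with 20 to 120 N. Pads are 22 mm wide; open, the fingers measure 114 mm over their backs; the gripper's body (76 mm by 85 mm) begins 54 mm behind the grasp point. The pads swing forward as they close: fully open they stand 13 mm farther back than shut.
Start: joints at [1.079, 0.628, 0.038, 1.517, -0.027, 0.996, -0.02], TCP at [268.51, -591.963, 231.313] pointing down, gripper open.
Joint ranges: [-3.06, 3.06], [-0.37, 2.12], [-1.25, 1.32], [0.18, 2.47], [-1.1, 4.24], [0.23, 1.98], [-2.94, 2.94]. Speed limits (rad/s): [2.57, 2.57, 3.14, 3.14, 3.14, 3.14, 3.14].

INTERFACE

Orientations are given as [roll, pitch, yaw] about the fixed x, y, z axes, in that order (R = Rz(yaw) Ry(pitch) Rx(roll)).
In Python, from cell import ctrl gives the robot as it stands.
- The arm moves only by the tool jog_arm, never from a script. Its argument "plan" is a list of rows, each an object of numbers: "tx", "ty", "tz": the shift along the tool's x, y, z as a fraction of full scale; "wx", "wy", "wz": the turn, a rotation vector about the tool's x, y, z as a fraction of full scale; "claw": the closure, from 0 (fully open) to 1 (shut). In form: [{"tx": .., "ty": .., "tz": .., "wx": .., "wy": .., "wz": .., "claw": ..}, ...]. A call has 1 to 12 rows; each row is the pose to reach, as a shift and turn from the pose commanded when the call began, along the tool's axes at that moment; what a row does not reach only later rows make up. Full scale, the value 1, is 300 mm for a shift and 90 degrees for a turn. A row lasts 1/10 s, in which the tool goes at most 50 mm and 8.59 degrees, less where a joint would pass 70% of its speed; a pose out of reach is approached as far as the arm can. A call with a number of a shift or a turn outside -1 to 1 is refused whole. A call with a gripper value outside its range is refused whole. The fingers move at their own pace and stop on an object; the grip force is fixed at half the most. Time passes only in rows, so rows that repeat a pose let the fingers close. It gives the time, the measured TCP pose, the force, the opening and the grip force at its end, in the units of the state.
- ctrl.read_state(): the state, without advancing time (a new reading comes with each control period).
- ctrl.get_image(name): name is "scene" or "top" or "wrist"; returns a dict with "img" (480x640x3 uint8, red, green, blue), "depth" (480x640 float32, mm along the optical axis (not along the pixel's ray), 0 where there is no reading), "fx", "fy", "cx", "cy" (pixels), "distortion" ([k1, k2, p1, p2, k3] as OpenCV has them; the pictures are not rectified), "position" and "orientation" of the camera in the world; the wrist camera has in their place "hand_eye" (4x4, takes a point from camera to tool coordinates, whose origin is the TCP and whose axes are the flange's). Camera axes: x right, y down, z forward; pixel columns grow to the right and rows downward; lengths in mm; the calibration is good to about 2 mm. A picture is of the moment at which its call begins: read the wrist's pose just before it.
- ctrl.finish_job(): hands the job in; it is judged then, once.
Trained networks look in a picture, given as the dict that the camera call returned (one of the last four; its "shot" number tells which), for a name from the list of things; names that differ only in an ending like _2 or _b are one class to them, and where a whole thing is asked for, a point or a joint stands for the part that bears it (a point fixed in the world has none). Each returns a list of dicts, best first, with "score" (0 to 1); they miss things now and then, are a little off and sometimes report something else, mostly with a low value. They report only what shows in the picture. A call takes as long as a camera call. They do not tell look-alikes from the thing itself.
- ctrl.trace(picture, thing): "pixels" (480x640 bool, what is visible of it) and "extent" ([centre column, centre row, width, height] in pixels, round what is visible of it).
The state is a dict: "clock": time; "qpos": joint angles; "qd": joint speeds; "tau": joint torques, N m; "eef_pos": TCP position; "tool_rot": TCP orientation; "force": force on the tool from outside, world axes, zero at the start; "torque": the same for the moment, N m; "width": finger opening in mm; "gripper_force": force on a finger pad.
Only numpy, scipy, OpenCV 4.12 (cv2) and the standard library are available. Lean on these libraries where they do the work, as an engineer would, in place of code of your own. Each camera call takes 0.05 s, during which the arm holds its last target. There are 200 camera calls.

TASK

The wooden box on the desk hides a drawer without a handle: press down the metal bar along the front edge of its top and the drawer springs out. Put the stapler away in the drawer, set down gently on its base rather than dropped, and push the drawer shut until it latches and stays fully home by itself. Do not disturb the mug, the tape roll or the pen pot.

Things in the scene. Friction and masses are not known exactly. Their poses are not given: they have to be found in the camera images.
- drawer_box: Wooden box fixed on the desk, 180 deep (its x) by 210 wide (its y) by 82 mm high. Origin: centre of its underside, on the desk. Its front, where the drawer is, looks along its own -x, roughly to the robot. The metal press bar is the front strip of its top.
- press_bar (a joint): How far the press bar is pressed down, m: 0 up, 0.007 fully down. It is sprung: about 3 N to start, 5 N fully down, and rises again by itself. Pressed 0.005 or more it frees the drawer.
- bar_top (a point): Centre of the upper face of the aluminium press bar (32 by 184 mm, long side along the box's y), 86 mm above the desk when up (8 mm proud of the drawer front behind which it lies), its middle line 18 mm behind the box's front edge. Press straight down anywhere on it.
- drawer (a joint): How far the drawer is out, m: 0 against its inner stop, about 0.002 latched, 0.125 fully out. Freed, a spring drives it out to 0.125 towards the box's -x (about 6 N shut, 4 N out). Pushed in to 0.001 or less it catches on the latch by itself; the bar need not be pressed for that (up to about 13 N on the front).
- drawer_front (a point): On the middle line of the outer face of the drawer's front panel (12 thick, 208 wide, from 6 to 78 mm above the desk; this point is 37 mm up). It moves with the drawer; its axes are those of the box (x points into the box). Push here along +x to shut the drawer.
- drawer_floor (a point): Point in the middle of the drawer, on its floor (11 mm above the desk); it moves with the drawer and its axes are those of the box. The clear space inside is 141 mm along x (from -70 to +71) by 150 mm along y; side and back walls are 36 mm above the desk. With the drawer fully out, the box's front edge lies 56 mm to the +x side of this point, so the open part runs from x -70 to +56 mm. The box's opening leaves 65 mm above the desk for what is in the drawer.
- stapler_mid (a point): Centre of the stapler, half-way up. Stapler with a teal top, 34 wide (its x), 126 long (its y), 44 mm high, 0.15 to 0.3 kg; it stands on its base, this point 22 mm above what it stands on. Grasp it across its width; the solid upper arm reaches from 20 to 44 mm above its base and is at most 30 mm wide. In the drawer it fits lying along the drawer's y.
- mug: Coral mug, 100 mm high; bystander. Origin on its underside.
- tape_roll: Roll of masking tape lying flat, 105 mm across, 25 mm high; bystander. Origin on its underside.
- pen_pot: Dark pot of pens, 80 mm across, 147 mm high; bystander. Origin on its underside.
Not all that is in view belongs to the job. What is shaped like the part that bears stapler_mid but orange is not meant.

How it is judged:
By the outcome, as a careful person would: the job done as asked, in the order asked, and still so for the second after the job is handed in, with the robot touching nothing.
It also fails if it takes over 64 s, if anything falls off the work surface, if the arm or the gripper's body presses on something with over 40 N, if the wrist force passes 120 N, or if a joint passes its speed limit or range.

## Working session

There is one attempt and no reset: what is moved stays moved. The work goes in short steps, Python scripts to look and compute and a tool call to move; the robot and the scene stay as the last step left them, time stands still between calls to the robot, and variables do not carry over. Pictures are saved under pics/ and viewed, at most 10 in all, crops included, and the job is handed in when it is done.

Besides the shell and the picture viewer there is one more tool, called after "Call:" in YAML: its name, and indented under it one key for each argument. jog_arm: Moves the arm, as the interface text tells. Shift numbers are shares of 300 mm and turn numbers shares of 90 degrees, none past 1 either way. Its arguments: {"type":"object","properties":{"plan":{"type":"array"}},"required":["plan"]}

```bash
ls; mkdir -p pics
cat > h.py <<'E'
import numpy as np, cv2
from scipy.spatial.transform import Rotation as R
from cell import ctrl
def pose():
    s=ctrl.read_state(); return s, np.array(s["eef_pos"]), R.from_euler('xyz',s["tool_rot"]).as_matrix()
def cloud(p, T=None):
    K=np.array([[p["fx"],0,p["cx"]],[0,p["fy"],p["cy"]],[0,0,1.]])
    v,u=np.mgrid[0:480,0:640]
    n=cv2.undistortPoints(np.stack([u,v],-1).reshape(-1,1,2).astype(float),K,np.array(p["distortion"],float)).reshape(480,640,2)
    d=p["depth"][...,None].astype(float)
    c=np.concatenate([n*d,d],-1)
    if T is None:
        o=np.array(p["orientation"]); M=o if o.shape==(3,3) else R.from_euler('xyz',o).as_matrix()
        w=c@M.T+np.array(p["position"])
    else: w=c@T[:3,:3].T+T[:3,3]
    w[p["depth"]==0]=np.nan
    return w
def shot(name):
    s,t,Rm=pose(); p=ctrl.get_image(name)
    if name=="wrist":
        H=np.array(p["hand_eye"]); T=np.eye(4); T[:3,:3]=Rm; T[:3,3]=t
        return p, cloud(p,T@H)
    return p, cloud(p)
def save(p,f): cv2.imwrite("pics/"+f,cv2.cvtColor(p["img"],cv2.COLOR_RGB2BGR))
E
python3 - <<'E'
from h import *
s=ctrl.read_state(); print(s)
for n in ["top","scene"]:
    p,w=shot(n); save(p,n+"0.png"); print(n,p["position"],p["orientation"])
    for t in ["drawer_box","press_bar","drawer_front","stapler_mid","mug","tape_roll","pen_pot"]:
        for r in ctrl.trace(p,t)[:3]:
            q=w[r["pixels"]]; q=q[~np.isnan(q[:,0])]
            print(t,round(r["score"],2),np.round(r["extent"]),len(q),np.round(np.median(q,0)) if len(q) else"",np.round(np.percentile(q,[3,97],0)).tolist() if len(q) else "", np.round(np.median(p["img"][r["pixels"]],0)))
E
```

```text
pics
{'clock': 0.0, 'qpos': array([ 1.07918316,  0.62934066,  0.03844268,  1.51835599, -0.02703175,
        0.99630885, -0.01999241]), 'qd': array([-0.0010669 , -0.00096589,  0.00128551,  0.00028365,  0.00059011,
       -0.00067035, -0.00077384]), 'tau': array([ 3.24034690e-04, -5.63397217e+01,  1.22631881e+00, -1.93444097e+01,
        1.09370914e-02,  1.06221510e-02,  1.52665560e-07]), 'eef_pos': array([ 268.26774048, -591.3748809 ,  230.39648101]), 'tool_rot': array([-3.13969745e+00, -1.61487196e-06,  4.25803166e-01]), 'force': array([-0.2103975 ,  1.52527824, -0.38560917]), 'torque': array([-0.00400519,  0.00045106,  0.02670876]), 'gripper_force': 0.0, 'width': 85.84185204483546}
top [ 330.5888911   -43.81214838 1517.70833978] [-2.99758985e+00 -2.82800479e-03 -1.54484203e+00]
drawer_box 0.82 [294. 185.  88.  82.] 5263 [679.  33.  82.] [[586.0, -67.0, 30.0], [779.0, 130.0, 89.0]] [98. 75. 46.]
press_bar 0.81 [296. 207.  68.  24.] 769 [623.  22.  86.] [[598.0, -62.0, 78.0], [649.0, 104.0, 91.0]] [150. 151. 153.]
drawer_front 0.86 [296. 220.  74.  20.] 621 [598.  18.  70.] [[575.0, -
[... 1359 characters left out ...]
 191.  21.  47.] 564 [ 444. -337.   43.] [[420.0, -407.0, 7.0], [477.0, -301.0, 49.0]] [26. 53. 55.]
stapler_mid 0.74 [425. 246.  52.  36.] 1119 [ 372. -198.   38.] [[317.0, -220.0, 2.0], [431.0, -183.0, 48.0]] [77. 45. 19.]
stapler_mid 0.64 [353. 338.  62.  39.] 1283 [355. 103.  41.] [[322.0, 51.0, 4.0], [388.0, 151.0, 47.0]] [87. 56. 22.]
mug 0.84 [387. 148.  33.  49.] 1174 [ 606. -374.   83.] [[575.0, -425.0, 9.0], [649.0, -347.0, 101.0]] [34. 17. 13.]
tape_roll 0.79 [342. 184.  47.  36.] 890 [ 649. -241.   23.] [[603.0, -291.0, 3.0], [697.0, -195.0, 29.0]] [104.  91.  63.]
pen_pot 0.55 [160. 337.  57.  64.] 2153 [620. 352.  77.] [[592.0, 317.0, 10.0], [666.0, 389.0, 134.0]] [10. 12. 13.]
```

View pics/top0.png

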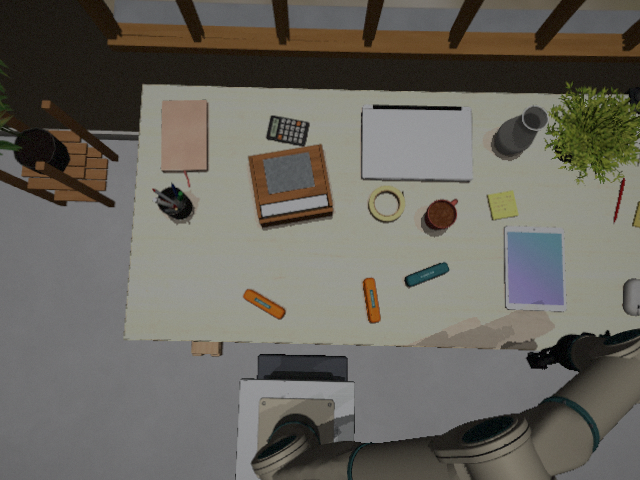

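View pics/scene0.png

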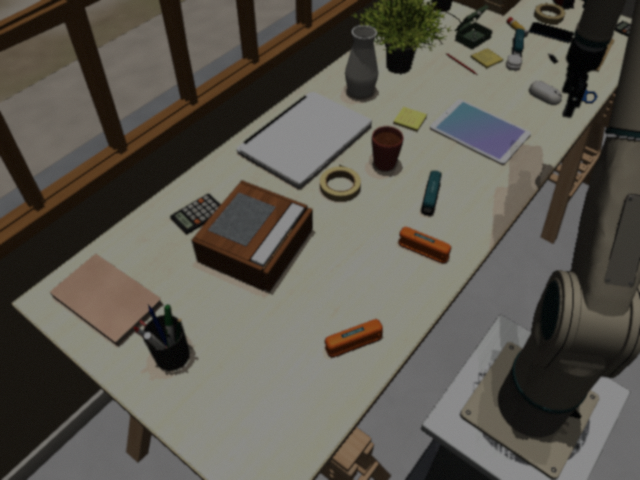

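Run:
```python
from h import *
P={}
for n in ["top","scene"]:
    p,w=shot(n)
    r=[x for x in ctrl.trace(p,"stapler_mid") ]
    r=[x for x in r if np.nanmedian(w[x["pixels"]][:,1])<-270][0]
    q=w[r["pixels"]]; q=q[(q[:,2]>30)&(q[:,2]<60)]
    rc=cv2.minAreaRect(q[:,:2].astype(np.float32)); print(n,"stapler",rc,np.percentile(q[:,2],[5,50,95]))
    c=q[:,:2].mean(0);u,sv,vt=np.linalg.svd(q[:,:2]-c,full_matrices=False);print(c,vt[0],np.degrees(np.arctan2(vt[0,1],vt[0,0])),np.percentile((q[:,:2]-c)@vt.T,[1,99],0))
    # box top
    m=(w[...,0]>560)&(w[...,0]<820)&(abs(w[...,1]-30)<160)&(w[...,2]>72)&(w[...,2]<95)
    q=w[m]; print("box top",cv2.minAreaRect(q[:,:2].astype(np.float32)),len(q))
    rb=ctrl.trace(p,"press_bar")[0]["pixels"]; q=w[rb]; q=q[(q[:,2]>80)&(q[:,2]<94)]
    c=np.median(q[:,:2],0);u,sv,vt=np.linalg.svd(q[:,:2]-c,full_matrices=False);print("bar",cv2.minAreaRect(q[:,:2].astype(np.float32)),c,np.degrees(np.arctan2(vt[0,1],vt[0,0])),np.median(q[:,2]))
```

```text
top stapler ((448.7505187988281, -352.7035827636719), (30.20918846130371, 120.57451629638672), 22.431875228881836) [36.88213787 43.32047832 49.05146623]
[ 449.06904368 -352.30148266] [ 0.36899459 -0.92943154] -68.34637576190802 [[-58.0359465  -14.84665077]
 [ 57.51351752  14.34933078]]
box top ((688.6358032226562, 33.374122619628906), (197.5954132080078, 210.1841278076172), 11.249154090881348) 4984
bar ((624.4760131835938, 20.8365478515625), (32.439327239990234, 181.99603271484375), 11.683204650878906) [624.1682386  20.9067369] -78.44965451540928 86.05102487716704
scene stapler ((451.13812255859375, -356.99609375), (30.185178756713867, 125.65528869628906), 22.23124122619629) [35.82440544 44.34429517 48.43515739]
[ 448.03807875 -350.0347681 ] [-0.37623568  0.926524  ] 112.1007058602042 [[-65.90162723 -14.58203364]
 [ 53.87891157  14.91591892]]
box top ((692.2877197265625, 30.29784393310547), (199.3978271484375, 215.42759704589844), 11.49493408203125) 6277
bar ((628.6183471679688, 17.71758270263672), (35.85955810546875, 187.48716735839844), 11.179923057556152) [624.89497776  24.6555535 ] 101.37143797373507 86.07476406247685
```

The top view shows the teal stapler at about (427,275), the orange look-alikes at (265,303) and (372,300), the box at (292,185) with its white bar at (296,207), the tape at (386,203), the mug at (441,215) and the pot at (172,203). The scene view agrees, and the measured heights and sizes match the given ones.

```bash
cat >> h.py <<'E'
def go(x,y,z,yaw,cmd=None):
    """fractions from the commanded (or measured) pose to a tool-down target; yaw in degrees"""
    s,t,Rm=pose()
    if cmd is not None: t=np.array(cmd[:3],float); Rm=R.from_euler('xyz',[np.pi,0,np.radians(cmd[3])]).as_matrix()
    G=R.from_euler('xyz',[np.pi,0,np.radians(yaw)]).as_matrix()
    print("t",np.round(Rm.T@(np.array([x,y,z])-t)/300,4),"w",np.round(R.from_matrix(Rm.T@G).as_rotvec()/(np.pi/2),4))
E
python3 - <<'E'
from h import *
c=[268.51,-591.963,231.313,24.4]
go(450,-280,200,11.5,c); go(622.5,20.5,130,11.5,[450,-280,200,11.5])
E
```

```text
t [ 0.9805 -0.6971  0.1044] w [ 0.     -0.      0.1433]
t [ 0.7632 -0.8669  0.2333] w [0. 0. 0.]
```

Call:
jog_arm:
  plan:
    - {"tx": 0.1, "ty": -0.07, "tz": 0.01, "wz": 0.03, "claw": 1}
    - {"tx": 0.22, "ty": -0.155, "tz": 0.02, "wz": 0.06, "claw": 1}
    - {"tx": 0.35, "ty": -0.25, "tz": 0.035, "wz": 0.09, "claw": 1}
    - {"tx": 0.48, "ty": -0.34, "tz": 0.05, "wz": 0.12, "claw": 1}
    - {"tx": 0.61, "ty": -0.43, "tz": 0.065, "wz": 0.1433, "claw": 1}
    - {"tx": 0.74, "ty": -0.525, "tz": 0.08, "wz": 0.1433, "claw": 1}
    - {"tx": 0.87, "ty": -0.62, "tz": 0.095, "wz": 0.1433, "claw": 1}
    - {"tx": 0.95, "ty": -0.675, "tz": 0.1044, "wz": 0.1433, "claw": 1}
    - {"tx": 0.98, "ty": -0.697, "tz": 0.1044, "wz": 0.1433, "claw": 1}
    - {"tx": 0.98, "ty": -0.697, "tz": 0.1044, "wz": 0.1433, "claw": 1}

```text
invalid input at $.plan[0]: expected keys tx, ty, tz, wx, wy, wz, claw
```

Call:
jog_arm:
  plan:
    - {"tx": 0.08, "ty": -0.09, "tz": 0.02, "claw": 1}
    - {"tx": 0.18, "ty": -0.205, "tz": 0.05, "claw": 1}
    - {"tx": 0.28, "ty": -0.32, "tz": 0.08, "claw": 1}
    - {"tx": 0.38, "ty": -0.43, "tz": 0.11, "claw": 1}
    - {"tx": 0.48, "ty": -0.545, "tz": 0.14, "claw": 1}
    - {"tx": 0.58, "ty": -0.66, "tz": 0.17, "claw": 1}
    - {"tx": 0.67, "ty": -0.76, "tz": 0.2, "claw": 1}
    - {"tx": 0.74, "ty": -0.84, "tz": 0.2333, "claw": 1}
    - {"tx": 0.763, "ty": -0.867, "tz": 0.2333, "claw": 1}
    - {"tx": 0.763, "ty": -0.867, "tz": 0.2333, "claw": 1}
    - {"tx": 0.763, "ty": -0.867, "tz": 0.2333, "claw": 1}

```text
invalid input at $.plan[0]: expected keys tx, ty, tz, wx, wy, wz, claw
```

Run:
```python
from h import *
s,t,_=pose(); print(s["clock"],t,np.degrees(s["tool_rot"]),s["width"],s["force"]); go(622.5,20.5,81,11.5)
```

```text
1.1 [ 268.55742525 -591.95784209  231.33925601] [ 1.79995962e+02 -3.14467134e-03  2.44002776e+01] 85.62650710272128 [0.10227896 0.38567357 0.25866545]
t [ 1.9178 -1.3718  0.5011] w [ 0.     -0.      0.1433]
```

Call:
jog_arm:
  plan:
    - {"tx": 0.1, "ty": -0.07, "tz": 0.01, "wx": 0, "wy": 0, "wz": 0.03, "claw": 1}
    - {"tx": 0.22, "ty": -0.155, "tz": 0.02, "wx": 0, "wy": 0, "wz": 0.06, "claw": 1}
    - {"tx": 0.35, "ty": -0.25, "tz": 0.035, "wx": 0, "wy": 0, "wz": 0.09, "claw": 1}
    - {"tx": 0.48, "ty": -0.34, "tz": 0.05, "wx": 0, "wy": 0, "wz": 0.12, "claw": 1}
    - {"tx": 0.61, "ty": -0.43, "tz": 0.065, "wx": 0, "wy": 0, "wz": 0.1433, "claw": 1}
    - {"tx": 0.74, "ty": -0.525, "tz": 0.08, "wx": 0, "wy": 0, "wz": 0.1433, "claw": 1}
    - {"tx": 0.87, "ty": -0.62, "tz": 0.095, "wx": 0, "wy": 0, "wz": 0.1433, "claw": 1}
    - {"tx": 0.95, "ty": -0.675, "tz": 0.1044, "wx": 0, "wy": 0, "wz": 0.1433, "claw": 1}
    - {"tx": 0.98, "ty": -0.697, "tz": 0.1044, "wx": 0, "wy": 0, "wz": 0.1433, "claw": 1}
    - {"tx": 0.98, "ty": -0.697, "tz": 0.1044, "wx": 0, "wy": 0, "wz": 0.1433, "claw": 1}

```text
clock: 2.1
eef_pos: [450.8, -278.9, 200.1]
tool_rot: [-3.141, -0.0, 0.204]
force: [0.7, 0.8, 0.9]
width: -0.0
gripper_force: 0.0
```

Call:
jog_arm:
  plan:
    - {"tx": 0.08, "ty": -0.09, "tz": 0.02, "wx": 0, "wy": 0, "wz": 0, "claw": 1}
    - {"tx": 0.18, "ty": -0.205, "tz": 0.05, "wx": 0, "wy": 0, "wz": 0, "claw": 1}
    - {"tx": 0.28, "ty": -0.32, "tz": 0.08, "wx": 0, "wy": 0, "wz": 0, "claw": 1}
    - {"tx": 0.38, "ty": -0.43, "tz": 0.11, "wx": 0, "wy": 0, "wz": 0, "claw": 1}
    - {"tx": 0.48, "ty": -0.545, "tz": 0.14, "wx": 0, "wy": 0, "wz": 0, "claw": 1}
    - {"tx": 0.58, "ty": -0.66, "tz": 0.17, "wx": 0, "wy": 0, "wz": 0, "claw": 1}
    - {"tx": 0.67, "ty": -0.76, "tz": 0.2, "wx": 0, "wy": 0, "wz": 0, "claw": 1}
    - {"tx": 0.74, "ty": -0.84, "tz": 0.2333, "wx": 0, "wy": 0, "wz": 0, "claw": 1}
    - {"tx": 0.763, "ty": -0.867, "tz": 0.2333, "wx": 0, "wy": 0, "wz": 0, "claw": 1}
    - {"tx": 0.763, "ty": -0.867, "tz": 0.2333, "wx": 0, "wy": 0, "wz": 0, "claw": 1}
    - {"tx": 0.763, "ty": -0.867, "tz": 0.2333, "wx": 0, "wy": 0, "wz": 0, "claw": 1}

```text
clock: 3.2
eef_pos: [622.1, 16.8, 130.4]
tool_rot: [3.139, 0.0, 0.197]
force: [0.5, -0.7, -0.3]
width: -0.3
gripper_force: 0.0
```

Run:
```python
from h import *
s,t,_=pose(); print(s["clock"],t,np.degrees(s["tool_rot"]),s["width"],s["force"]); go(622.5,20.5,81,11.5)
```

```text
3.2 [622.10000948  16.81143712 130.41516423] [1.79871992e+02 2.50371875e-02 1.13045520e+01] -0.30148640843046726 [ 0.47231859 -0.70958618 -0.30885423]
t [ 0.0038 -0.0122  0.1647] w [ 0.0014  0.0003 -0.0022]
```

Call:
jog_arm:
  plan:
    - {"tx": 0, "ty": -0.006, "tz": 0.06, "wx": 0, "wy": 0, "wz": 0, "claw": 1}
    - {"tx": 0, "ty": -0.006, "tz": 0.12, "wx": 0, "wy": 0, "wz": 0, "claw": 1}
    - {"tx": 0, "ty": -0.006, "tz": 0.14, "wx": 0, "wy": 0, "wz": 0, "claw": 1}
    - {"tx": 0, "ty": -0.006, "tz": 0.15, "wx": 0, "wy": 0, "wz": 0, "claw": 1}
    - {"tx": 0, "ty": -0.006, "tz": 0.16, "wx": 0, "wy": 0, "wz": 0, "claw": 1}
    - {"tx": 0, "ty": -0.006, "tz": 0.168, "wx": 0, "wy": 0, "wz": 0, "claw": 1}
    - {"tx": 0, "ty": -0.006, "tz": 0.168, "wx": 0, "wy": 0, "wz": 0, "claw": 1}
    - {"tx": 0, "ty": -0.006, "tz": 0.168, "wx": 0, "wy": 0, "wz": 0, "claw": 1}
    - {"tx": 0, "ty": -0.006, "tz": 0.168, "wx": 0, "wy": 0, "wz": 0, "claw": 1}

```text
clock: 4.1
eef_pos: [622.7, 21.2, 80.4]
tool_rot: [3.141, -0.002, 0.2]
force: [-1.1, -3.7, 4.1]
width: -0.1
gripper_force: 2.4
```

Run:
```python
from h import *
p,w=shot("top")
r=ctrl.trace(p,"drawer_front")
for x in r[:2]:
    q=w[x["pixels"]]; print(x["score"],x["extent"],np.nanmedian(q,0))
m=(w[...,0]>440)&(w[...,0]<640)&(abs(w[...,1]-10)<140)&(w[...,2]>72)&(w[...,2]<84)
q=w[m]; print(cv2.minAreaRect(q[:,:2].astype(np.float32)),len(q))
save(p,"top1.png"); print(ctrl.read_state()["force"])
```

```text
0.82 [318.6, 237.5, 49.5, 53.7] [539.72932319 -36.30904705  12.67796176]
((566.2007446289062, 9.521438598632812), (185.7167205810547, 209.82015991210938), 10.503931045532227) 337
[-0.88696285 -3.71817268  5.58294748]
```

Run:
```python
from h import *
go(540,-170,220,61.5,[622.5,20.5,80,11.5]); go(449,-353,180,111.8,[540,-170,220,61.5])
```

```text
t [-0.3961  0.5674 -0.4667] w [ 0.      0.     -0.5556]
t [-0.6808  0.0245  0.1333] w [ 0.      0.     -0.5589]
```

View pics/top1.png

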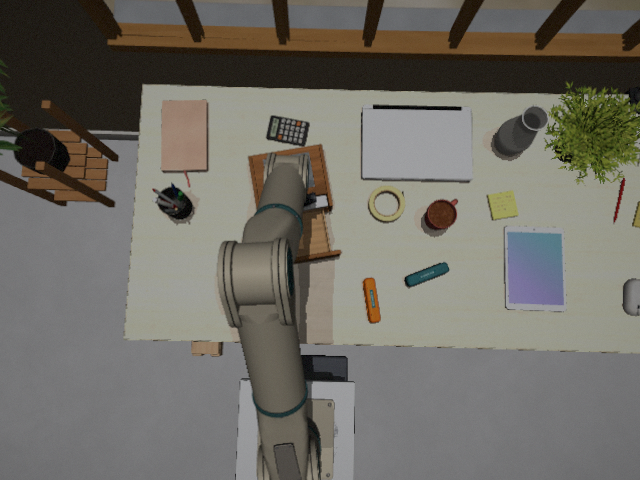

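The drawer is out: its front edge shows at about (320,256), with the arm over the left half of the box. The other things have not moved. I'll lift off and go to the stapler.

Call:
jog_arm:
  plan:
    - {"tx": 0, "ty": 0, "tz": -0.1, "wx": 0, "wy": 0, "wz": 0, "claw": 0.5}
    - {"tx": 0, "ty": 0, "tz": -0.25, "wx": 0, "wy": 0, "wz": 0, "claw": 0}
    - {"tx": -0.06, "ty": 0.08, "tz": -0.38, "wx": 0, "wy": 0, "wz": -0.09, "claw": 0}
    - {"tx": -0.14, "ty": 0.2, "tz": -0.45, "wx": 0, "wy": 0, "wz": -0.18, "claw": 0}
    - {"tx": -0.22, "ty": 0.32, "tz": -0.4667, "wx": 0, "wy": 0, "wz": -0.27, "claw": 0}
    - {"tx": -0.3, "ty": 0.43, "tz": -0.4667, "wx": 0, "wy": 0, "wz": -0.36, "claw": 0}
    - {"tx": -0.36, "ty": 0.52, "tz": -0.4667, "wx": 0, "wy": 0, "wz": -0.45, "claw": 0}
    - {"tx": -0.396, "ty": 0.567, "tz": -0.4667, "wx": 0, "wy": 0, "wz": -0.53, "claw": 0}
    - {"tx": -0.396, "ty": 0.567, "tz": -0.4667, "wx": 0, "wy": 0, "wz": -0.5556, "claw": 0}
    - {"tx": -0.396, "ty": 0.567, "tz": -0.4667, "wx": 0, "wy": 0, "wz": -0.5556, "claw": 0}

```text
clock: 5.2
eef_pos: [539.8, -167.8, 219.4]
tool_rot: [3.141, -0.002, 1.073]
force: [-0.1, 0.2, 0.1]
width: 85.4
gripper_force: 0.0
```

Call:
jog_arm:
  plan:
    - {"tx": -0.08, "ty": 0.003, "tz": 0.01, "wx": 0, "wy": 0, "wz": -0.08, "claw": 0}
    - {"tx": -0.2, "ty": 0.007, "tz": 0.03, "wx": 0, "wy": 0, "wz": -0.17, "claw": 0}
    - {"tx": -0.32, "ty": 0.012, "tz": 0.06, "wx": 0, "wy": 0, "wz": -0.26, "claw": 0}
    - {"tx": -0.44, "ty": 0.016, "tz": 0.09, "wx": 0, "wy": 0, "wz": -0.35, "claw": 0}
    - {"tx": -0.55, "ty": 0.02, "tz": 0.11, "wx": 0, "wy": 0, "wz": -0.44, "claw": 0}
    - {"tx": -0.64, "ty": 0.0245, "tz": 0.1333, "wx": 0, "wy": 0, "wz": -0.53, "claw": 0}
    - {"tx": -0.681, "ty": 0.0245, "tz": 0.1333, "wx": 0, "wy": 0, "wz": -0.559, "claw": 0}
    - {"tx": -0.681, "ty": 0.0245, "tz": 0.1333, "wx": 0, "wy": 0, "wz": -0.559, "claw": 0}
    - {"tx": -0.681, "ty": 0.0245, "tz": 0.1333, "wx": 0, "wy": 0, "wz": -0.559, "claw": 0}
    - {"tx": -0.681, "ty": 0.0245, "tz": 0.1333, "wx": 0, "wy": 0, "wz": -0.559, "claw": 0}

```text
clock: 6.2
eef_pos: [450.0, -349.4, 179.9]
tool_rot: [3.14, -0.0, 1.953]
force: [-0.8, 0.3, 0.4]
width: 85.4
gripper_force: 0.0
```

Run:
```python
from h import *
s,t,_=pose(); print(s["clock"],t,np.degrees(s["tool_rot"]),s["width"],s["force"],s["qpos"])
p,w=shot("wrist"); save(p,"wrist0.png")
for r in ctrl.trace(p,"stapler_mid")[:3]:
    q=w[r["pixels"]]; q=q[(q[:,2]>30)&(q[:,2]<60)]
    if len(q)<50: print(r["score"],r["extent"],len(q)); continue
    c=q[:,:2].mean(0);u,sv,vt=np.linalg.svd(q[:,:2]-c,full_matrices=False)
    print(r["score"],r["extent"],cv2.minAreaRect(q[:,:2].astype(np.float32)),c,np.degrees(np.arctan2(vt[0,1],vt[0,0])),np.percentile((q[:,:2]-c)@vt.T,[1,99],0),np.median(q[:,2]))
p,w=shot("top")
r=ctrl.trace(p,"drawer_front")
for x in r[:2]:
    q=w[x["pixels"]]; print(x["score"],x["extent"],np.nanmedian(q,0))
b=R.from_euler('z',11.5,degrees=True).as_matrix()[:2,:2]
l=(w[...,:2]-np.array([552,6.3]))@b
m=(abs(l[...,1])<108)&(l[...,0]>-110)&(l[...,0]<30)&(w[...,2]>68)&(w[...,2]<86)
q=w[m]; print(cv2.minAreaRect(q[:,:2].astype(np.float32)),len(q),np.percentile(l[m],[2,50,98],0))
save(p,"top2.png")
```

```text
6.2 [ 450.01459014 -349.36372141  179.86474284] [ 1.79919580e+02 -1.22671257e-02  1.11907203e+02] 85.38370095169788 [-0.77048888  0.32788742  0.36569764] [ 0.84742936  0.59667881 -0.36360929  1.79406953  0.28023639  0.80106956
  0.72727943]
0.94 [312.9, 225.0, 39.1, 143.4] ((451.9486083984375, -354.8675537109375), (29.999042510986328, 123.0785140991211), 22.610271453857422) [ 449.97679765 -349.82441248] -67.48512632588849 [[-55.04163355 -14.61763644]
 [ 63.20809934  14.64064121]] 43.84553362580306
0.75 [294.3, 24.9, 180.4, 49.8] ((382.1758117675781, -214.3004608154297), (121.83010864257812, 25.04734992980957), 21.02571678161621) [ 396.23607524 -206.66152311] 15.722494106324687 [[-69.35302111 -11.48103992]
 [ 42.63239942  10.51536772]] 43.40559890213797
0.91 [302.1, 239.1, 78.1, 62.0] [543.35688848   5.2750797   12.42775751]
0.19 [421.3, 278.0, 28.4, 18.8] [ 442.17147805 -336.62589264   42.87615267]
((477.9485168457031, -9.137092590332031), (12.839373588562012, 207.65545654296875), 11.441309928894043) 351 [[-81.71208621 -99.76657493]
 [-76.15069365  -0.11734325]
 [-69.72594749  98.31657001]]
```

Call:
jog_arm:
  plan:
    - {"tx": -0.0065, "ty": 0.003, "tz": 0.08, "wx": 0, "wy": 0, "wz": -0.0044, "claw": 0}
    - {"tx": -0.0065, "ty": 0.003, "tz": 0.18, "wx": 0, "wy": 0, "wz": -0.0044, "claw": 0}
    - {"tx": -0.0065, "ty": 0.003, "tz": 0.28, "wx": 0, "wy": 0, "wz": -0.0044, "claw": 0}
    - {"tx": -0.0065, "ty": 0.003, "tz": 0.38, "wx": 0, "wy": 0, "wz": -0.0044, "claw": 0}
    - {"tx": -0.0065, "ty": 0.003, "tz": 0.46, "wx": 0, "wy": 0, "wz": -0.0044, "claw": 0}
    - {"tx": -0.0065, "ty": 0.003, "tz": 0.52, "wx": 0, "wy": 0, "wz": -0.0044, "claw": 0}
    - {"tx": -0.0065, "ty": 0.003, "tz": 0.5433, "wx": 0, "wy": 0, "wz": -0.0044, "claw": 0}
    - {"tx": -0.0065, "ty": 0.003, "tz": 0.5433, "wx": 0, "wy": 0, "wz": -0.0044, "claw": 0}
    - {"tx": -0.0065, "ty": 0.003, "tz": 0.5433, "wx": 0, "wy": 0, "wz": -0.0044, "claw": 0}

```text
clock: 7.3
eef_pos: [450.7, -352.9, 17.4]
tool_rot: [3.141, 0.001, 1.959]
force: [0.4, -0.2, 0.4]
width: 85.3
gripper_force: 0.0
```

Call:
jog_arm:
  plan:
    - {"tx": 0, "ty": 0, "tz": 0, "wx": 0, "wy": 0, "wz": 0, "claw": 0.4}
    - {"tx": 0, "ty": 0, "tz": 0, "wx": 0, "wy": 0, "wz": 0, "claw": 0.6}
    - {"tx": 0, "ty": 0, "tz": 0, "wx": 0, "wy": 0, "wz": 0, "claw": 1}
    - {"tx": 0, "ty": 0, "tz": 0, "wx": 0, "wy": 0, "wz": 0, "claw": 1}
    - {"tx": 0, "ty": 0, "tz": 0, "wx": 0, "wy": 0, "wz": 0, "claw": 1}
    - {"tx": 0, "ty": 0, "tz": 0, "wx": 0, "wy": 0, "wz": 0, "claw": 1}
    - {"tx": 0, "ty": 0, "tz": 0, "wx": 0, "wy": 0, "wz": 0, "claw": 1}
    - {"tx": 0, "ty": 0, "tz": 0, "wx": 0, "wy": 0, "wz": 0, "claw": 1}

```text
clock: 8.1
eef_pos: [450.3, -352.9, 17.3]
tool_rot: [3.141, 0.001, 1.958]
force: [-1.0, 0.6, 5.8]
width: 28.6
gripper_force: 59.4
```

Run:
```python
from h import *
s,t,_=pose(); print(s["clock"],t,np.degrees(s["tool_rot"]),s["width"],s["force"],s["gripper_force"])
c=[450.5,-354.5,17,112.2]
b=R.from_euler('z',11.5,degrees=True).as_matrix()[:2,:2]
g=np.array([552,6.3])+b@np.array([-5,-0.5]); print(g)
go(505,-160,140,105,c); go(*g,100,101.5,[505,-160,140,105])
```

```text
8.1 [ 450.27840748 -352.93458539   17.31990607] [1.79981758e+02 4.48784389e-02 1.12210692e+02] 28.5968023004182 [-0.98945075  0.59491687  5.76547056] 59.427134692668915
[547.20006044   4.81319798]
t [ 0.5316  0.4132 -0.41  ] w [-0.   -0.    0.08]
t [0.4943 0.2781 0.1333] w [-0.     -0.      0.0389]
```

Call:
jog_arm:
  plan:
    - {"tx": 0, "ty": 0, "tz": -0.05, "wx": 0, "wy": 0, "wz": 0, "claw": 1}
    - {"tx": 0, "ty": 0, "tz": -0.15, "wx": 0, "wy": 0, "wz": 0, "claw": 1}
    - {"tx": 0.02, "ty": 0.015, "tz": -0.27, "wx": 0, "wy": 0, "wz": 0, "claw": 1}
    - {"tx": 0.08, "ty": 0.06, "tz": -0.37, "wx": 0, "wy": 0, "wz": 0.02, "claw": 1}
    - {"tx": 0.18, "ty": 0.14, "tz": -0.41, "wx": 0, "wy": 0, "wz": 0.04, "claw": 1}
    - {"tx": 0.28, "ty": 0.22, "tz": -0.41, "wx": 0, "wy": 0, "wz": 0.06, "claw": 1}
    - {"tx": 0.38, "ty": 0.3, "tz": -0.41, "wx": 0, "wy": 0, "wz": 0.08, "claw": 1}
    - {"tx": 0.47, "ty": 0.365, "tz": -0.41, "wx": 0, "wy": 0, "wz": 0.08, "claw": 1}
    - {"tx": 0.52, "ty": 0.405, "tz": -0.41, "wx": 0, "wy": 0, "wz": 0.08, "claw": 1}
    - {"tx": 0.5316, "ty": 0.4132, "tz": -0.41, "wx": 0, "wy": 0, "wz": 0.08, "claw": 1}

```text
clock: 9.1
eef_pos: [505.3, -154.7, 140.3]
tool_rot: [3.14, -0.001, 1.838]
force: [0.4, 0.6, -2.1]
width: 28.6
gripper_force: 60.1
```

Call:
jog_arm:
  plan:
    - {"tx": 0.06, "ty": 0.035, "tz": 0, "wx": 0, "wy": 0, "wz": 0.01, "claw": 1}
    - {"tx": 0.15, "ty": 0.085, "tz": 0, "wx": 0, "wy": 0, "wz": 0.02, "claw": 1}
    - {"tx": 0.25, "ty": 0.14, "tz": 0, "wx": 0, "wy": 0, "wz": 0.03, "claw": 1}
    - {"tx": 0.34, "ty": 0.19, "tz": 0.02, "wx": 0, "wy": 0, "wz": 0.0389, "claw": 1}
    - {"tx": 0.42, "ty": 0.235, "tz": 0.05, "wx": 0, "wy": 0, "wz": 0.0389, "claw": 1}
    - {"tx": 0.47, "ty": 0.265, "tz": 0.08, "wx": 0, "wy": 0, "wz": 0.0389, "claw": 1}
    - {"tx": 0.4943, "ty": 0.278, "tz": 0.1, "wx": 0, "wy": 0, "wz": 0.0389, "claw": 1}
    - {"tx": 0.4943, "ty": 0.278, "tz": 0.1, "wx": 0, "wy": 0, "wz": 0.0389, "claw": 1}
    - {"tx": 0.4943, "ty": 0.278, "tz": 0.1, "wx": 0, "wy": 0, "wz": 0.0389, "claw": 1}
    - {"tx": 0.4943, "ty": 0.278, "tz": 0.1, "wx": 0, "wy": 0, "wz": 0.0389, "claw": 1}

```text
clock: 10.1
eef_pos: [546.6, 4.5, 110.0]
tool_rot: [-3.142, 0.001, 1.769]
force: [-0.3, -0.9, -3.9]
width: 29.1
gripper_force: 60.1
```

Run:
```python
from h import *
s,t,_=pose(); print(s["clock"],t,np.degrees(s["tool_rot"]),s["width"],s["force"],s["gripper_force"])
b=R.from_euler('z',11.5,degrees=True).as_matrix()[:2,:2]
for n in ["wrist","scene"]:
    p,w=shot(n); save(p,n+"3.png")
    for r in ctrl.trace(p,"stapler_mid")[:3]:
        q=w[r["pixels"]]; q=q[(q[:,2]>60)&(q[:,2]<190)]
        if len(q)<30: continue
        l=(q[:,:2]-np.array([552,6.3]))@b
        print(n,r["score"],r["extent"],cv2.minAreaRect(q[:,:2].astype(np.float32)),np.percentile(l,[1,50,99],0).round(1).tolist(),np.percentile(q[:,2],[2,50,98]).round(1))
    l=(w[...,:2]-np.array([552,6.3]))@b
    m=(abs(l[...,1])<108)&(l[...,0]>-100)&(l[...,0]<-50)&(w[...,2]>70)&(w[...,2]<84)
    if m.sum()>20: print("front",n,m.sum(),np.percentile(l[m],[2,50,98],0))
```

```text
10.1 [546.60139511   4.51240959 110.00371411] [-1.79995259e+02  6.58497304e-02  1.01358811e+02] 29.055500745389548 [-0.31193433 -0.94042908 -3.92370914] 60.05672201514244
wrist 0.82 [313.1, 302.5, 83.8, 247.3] ((545.1709594726562, 12.183940887451172), (32.90657043457031, 103.16441345214844), 11.515995025634766) [[-20.0, -40.0], [-5.6, 20.2], [9.0, 57.9]] [101.2 136.5 137.9]
front wrist 7186 [[-76.9278306  -46.93390593]
 [-70.18558088  41.53075309]
 [-65.88541556  99.87549777]]
front scene 492 [[ -79.77058539 -101.75362075]
 [ -74.68989713    6.28634175]
 [ -67.38829896   98.51098782]]
```

Call:
jog_arm:
  plan:
    - {"tx": 0.01, "ty": 0, "tz": 0.03, "wx": 0, "wy": 0, "wz": 0, "claw": 1}
    - {"tx": 0.01, "ty": 0, "tz": 0.08, "wx": 0, "wy": 0, "wz": 0, "claw": 1}
    - {"tx": 0.01, "ty": 0, "tz": 0.13, "wx": 0, "wy": 0, "wz": 0, "claw": 1}
    - {"tx": 0.01, "ty": 0, "tz": 0.18, "wx": 0, "wy": 0, "wz": 0, "claw": 1}
    - {"tx": 0.01, "ty": 0, "tz": 0.22, "wx": 0, "wy": 0, "wz": 0, "claw": 1}
    - {"tx": 0.01, "ty": 0, "tz": 0.24, "wx": 0, "wy": 0, "wz": 0, "claw": 1}
    - {"tx": 0.01, "ty": 0, "tz": 0.252, "wx": 0, "wy": 0, "wz": 0, "claw": 1}
    - {"tx": 0.01, "ty": 0, "tz": 0.26, "wx": 0, "wy": 0, "wz": 0, "claw": 1}
    - {"tx": 0.01, "ty": 0, "tz": 0.265, "wx": 0, "wy": 0, "wz": 0, "claw": 1}
    - {"tx": 0.01, "ty": 0, "tz": 0.265, "wx": 0, "wy": 0, "wz": 0, "claw": 1}
    - {"tx": 0.01, "ty": 0, "tz": 0.265, "wx": 0, "wy": 0, "wz": 0, "claw": 1}

```text
clock: 11.4
eef_pos: [546.4, 9.5, 30.5]
tool_rot: [3.141, 0.0, 1.772]
force: [-0.6, -0.4, -3.9]
width: 28.7
gripper_force: 60.1
```

Call:
jog_arm:
  plan:
    - {"tx": 0, "ty": 0, "tz": 0.002, "wx": 0, "wy": 0, "wz": 0, "claw": 1}
    - {"tx": 0, "ty": 0, "tz": 0.004, "wx": 0, "wy": 0, "wz": 0, "claw": 1}
    - {"tx": 0, "ty": 0, "tz": 0.006, "wx": 0, "wy": 0, "wz": 0, "claw": 1}
    - {"tx": 0, "ty": 0, "tz": 0.0075, "wx": 0, "wy": 0, "wz": 0, "claw": 1}
    - {"tx": 0, "ty": 0, "tz": 0.0075, "wx": 0, "wy": 0, "wz": 0, "claw": 1}
    - {"tx": 0, "ty": 0, "tz": 0.0075, "wx": 0, "wy": 0, "wz": 0, "claw": 1}

```text
clock: 12.0
eef_pos: [546.1, 9.5, 28.3]
tool_rot: [3.141, 0.0, 1.772]
force: [-3.1, -0.6, 5.5]
width: 28.7
gripper_force: 61.0
```

Call:
jog_arm:
  plan:
    - {"tx": 0, "ty": 0, "tz": 0, "wx": 0, "wy": 0, "wz": 0, "claw": 0.6}
    - {"tx": 0, "ty": 0, "tz": 0, "wx": 0, "wy": 0, "wz": 0, "claw": 0.5}
    - {"tx": 0, "ty": 0, "tz": 0, "wx": 0, "wy": 0, "wz": 0, "claw": 0.4}
    - {"tx": 0, "ty": 0, "tz": 0, "wx": 0, "wy": 0, "wz": 0, "claw": 0.35}
    - {"tx": 0, "ty": 0, "tz": -0.02, "wx": 0, "wy": 0, "wz": 0, "claw": 0.35}
    - {"tx": 0, "ty": 0, "tz": -0.07, "wx": 0, "wy": 0, "wz": 0, "claw": 0.35}
    - {"tx": 0, "ty": 0, "tz": -0.15, "wx": 0, "wy": 0, "wz": 0, "claw": 0.35}
    - {"tx": 0, "ty": 0, "tz": -0.25, "wx": 0, "wy": 0, "wz": 0, "claw": 0.35}
    - {"tx": 0, "ty": 0, "tz": -0.36, "wx": 0, "wy": 0, "wz": 0, "claw": 0.35}
    - {"tx": 0, "ty": 0, "tz": -0.44, "wx": 0, "wy": 0, "wz": 0, "claw": 0.35}
    - {"tx": 0, "ty": 0, "tz": -0.44, "wx": 0, "wy": 0, "wz": 0, "claw": 0.35}

```text
clock: 13.1
eef_pos: [548.5, 9.8, 163.6]
tool_rot: [3.134, 0.001, 1.771]
force: [1.1, 0.2, 0.2]
width: 55.7
gripper_force: 0.0
```

Run:
```python
from h import *
s,t,_=pose(); print(s["clock"],t,np.degrees(s["tool_rot"]),s["width"],s["force"],s["gripper_force"])
b=R.from_euler('z',11.5,degrees=True).as_matrix()[:2,:2]
for n in ["wrist","scene"]:
    p,w=shot(n); save(p,n+"4.png")
    for r in ctrl.trace(p,"stapler_mid")[:3]:
        q=w[r["pixels"]]; q=q[(q[:,2]>42)&(q[:,2]<64)]
        if len(q)<30: continue
        l=(q[:,:2]-np.array([552,6.3]))@b
        print(n,r["score"],r["extent"],cv2.minAreaRect(q[:,:2].astype(np.float32)),np.percentile(l,[1,50,99],0).round(1).tolist(),np.percentile(q[:,2],[2,50,98]).round(1))
c=[547.2+.0,7.7,158,101.5]
a=np.array([552,6.3])+b@np.array([-130,-0.5]); print(a)
go(*a,158,11.5,c)
```

```text
13.1 [548.49867385   9.75495514 163.60195445] [1.79589542e+02 6.23885668e-02 1.01495177e+02] 55.697679828291434 [1.10749919 0.22070586 0.18659633] 0.0
wrist 0.76 [96.9, 386.9, 137.1, 55.8] ((348.3135681152344, -205.77902221679688), (58.86537170410156, 26.995641708374023), 9.246796607971191) [[-269.9, -179.0], [-245.7, -164.4], [-215.1, -154.4]] [42.1 43.7 45.1]
wrist 0.72 [309.2, 230.1, 39.7, 157.4] ((546.952880859375, 7.038402557373047), (30.094636917114258, 123.82281494140625), 11.783474922180176) [[-19.4, -55.6], [-4.9, 10.3], [9.8, 62.7]] [48.9 54.8 56.4]
wrist 0.62 [81.7, 70.8, 140.3, 136.6] ((358.1511535644531, 95.29712677001953), (111.55476379394531, 27.919208526611328), 60.77693557739258) [[-211.3, 82.7], [-172.3, 126.1], [-132.4, 160.7]] [42.2 43.9 45.5]
scene 0.94 [424.1, 246.6, 53.8, 37.1] ((375.694091796875, -202.5205078125), (119.75202941894531, 29.859966278076172), 8.796647071838379) [[-272.1, -184.5], [-216.0, -169.5], [-157.9, -155.3]] [42.1 44.9 49.1]
scene 0.6 [353.1, 339.0, 60.3, 36.3] ((356.9176940917969, 98.49525451660156), (120.37915802001953, 30.338756561279297), 61.3046875) [[-215.2, 83.1], [-171.3, 128.3], [-131.4, 174.4]] [42.1 44.4 48.3]
[424.70947237 -20.10779383]
t [-0.0094 -0.4186 -0.    ] w [ 0. -0.  1.]
```

View pics/wrist4.png

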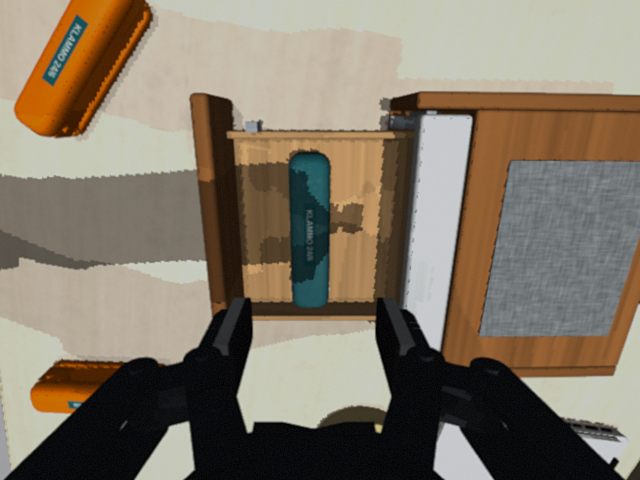

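The wrist view shows the teal stapler standing upright in the drawer at about (310,230), with its top measured at z = 55 (11 + 44). Now I'll move in front of the drawer with the fingers shut.

Call:
jog_arm:
  plan:
    - {"tx": -0.001, "ty": -0.04, "tz": 0, "wx": 0, "wy": 0, "wz": 0.09, "claw": 1}
    - {"tx": -0.002, "ty": -0.09, "tz": 0, "wx": 0, "wy": 0, "wz": 0.18, "claw": 1}
    - {"tx": -0.003, "ty": -0.14, "tz": 0, "wx": 0, "wy": 0, "wz": 0.27, "claw": 1}
    - {"tx": -0.004, "ty": -0.19, "tz": 0, "wx": 0, "wy": 0, "wz": 0.36, "claw": 1}
    - {"tx": -0.005, "ty": -0.24, "tz": 0, "wx": 0, "wy": 0, "wz": 0.45, "claw": 1}
    - {"tx": -0.006, "ty": -0.29, "tz": 0, "wx": 0, "wy": 0, "wz": 0.54, "claw": 1}
    - {"tx": -0.007, "ty": -0.33, "tz": 0, "wx": 0, "wy": 0, "wz": 0.63, "claw": 1}
    - {"tx": -0.008, "ty": -0.37, "tz": 0, "wx": 0, "wy": 0, "wz": 0.72, "claw": 1}
    - {"tx": -0.009, "ty": -0.4, "tz": 0, "wx": 0, "wy": 0, "wz": 0.81, "claw": 1}
    - {"tx": -0.0094, "ty": -0.4186, "tz": 0, "wx": 0, "wy": 0, "wz": 0.9, "claw": 1}
    - {"tx": -0.0094, "ty": -0.4186, "tz": 0, "wx": 0, "wy": 0, "wz": 0.98, "claw": 1}
    - {"tx": -0.0094, "ty": -0.4186, "tz": 0, "wx": 0, "wy": 0, "wz": 1, "claw": 1}

```text
clock: 14.5
eef_pos: [422.7, -18.3, 159.0]
tool_rot: [3.141, 0.002, 0.199]
force: [0.2, 0.1, 0.2]
width: 0.3
gripper_force: 0.0
```

Call:
jog_arm:
  plan:
    - {"tx": 0, "ty": 0, "tz": 0, "wx": 0, "wy": 0, "wz": 0, "claw": 1}
    - {"tx": 0, "ty": 0, "tz": 0, "wx": 0, "wy": 0, "wz": 0, "claw": 1}
    - {"tx": 0, "ty": 0, "tz": 0, "wx": 0, "wy": 0, "wz": 0, "claw": 1}

```text
clock: 14.8
eef_pos: [423.6, -18.2, 159.7]
tool_rot: [-3.141, 0.0, 0.202]
force: [-0.6, -0.2, -0.1]
width: -0.6
gripper_force: 0.0
```

Run:
```python
from h import *
s,t,_=pose(); print(s["clock"],t,np.degrees(s["tool_rot"]),s["width"],s["force"],s["qpos"])
go(424.7,-20.1,33,11.5)
```

```text
14.8 [423.55511593 -18.24960668 159.68525971] [-1.79993839e+02  1.97076041e-02  1.15869621e+01] -0.5515295034085425 [-0.63276212 -0.16014639 -0.10699057] [-0.16894209  0.44418019  0.20024295  2.19823942 -0.17484177  0.51386546
 -1.20358496]
t [0.0026 0.0069 0.4223] w [-0.0001  0.0002  0.001 ]
```

Call:
jog_arm:
  plan:
    - {"tx": 0, "ty": 0.006, "tz": 0.08, "wx": 0, "wy": 0, "wz": 0, "claw": 1}
    - {"tx": 0, "ty": 0.006, "tz": 0.18, "wx": 0, "wy": 0, "wz": 0, "claw": 1}
    - {"tx": 0, "ty": 0.006, "tz": 0.28, "wx": 0, "wy": 0, "wz": 0, "claw": 1}
    - {"tx": 0, "ty": 0.006, "tz": 0.36, "wx": 0, "wy": 0, "wz": 0, "claw": 1}
    - {"tx": 0, "ty": 0.006, "tz": 0.41, "wx": 0, "wy": 0, "wz": 0, "claw": 1}
    - {"tx": 0, "ty": 0.006, "tz": 0.422, "wx": 0, "wy": 0, "wz": 0, "claw": 1}
    - {"tx": 0, "ty": 0.006, "tz": 0.422, "wx": 0, "wy": 0, "wz": 0, "claw": 1}
    - {"tx": 0.04, "ty": 0.006, "tz": 0.422, "wx": 0, "wy": 0, "wz": 0, "claw": 1}
    - {"tx": 0.08, "ty": 0.006, "tz": 0.422, "wx": 0, "wy": 0, "wz": 0, "claw": 1}
    - {"tx": 0.1, "ty": 0.006, "tz": 0.422, "wx": 0, "wy": 0, "wz": 0, "claw": 1}
    - {"tx": 0.115, "ty": 0.006, "tz": 0.422, "wx": 0, "wy": 0, "wz": 0, "claw": 1}
    - {"tx": 0.13, "ty": 0.006, "tz": 0.422, "wx": 0, "wy": 0, "wz": 0, "claw": 1}

```text
clock: 16.0
eef_pos: [462.0, -12.3, 33.6]
tool_rot: [-3.141, 0.0, 0.201]
force: [-4.7, -1.9, 2.7]
width: -0.1
gripper_force: 0.0
```

Call:
jog_arm:
  plan:
    - {"tx": 0.02, "ty": 0, "tz": 0, "wx": 0, "wy": 0, "wz": 0, "claw": 1}
    - {"tx": 0.045, "ty": 0, "tz": 0, "wx": 0, "wy": 0, "wz": 0, "claw": 1}
    - {"tx": 0.075, "ty": 0, "tz": 0, "wx": 0, "wy": 0, "wz": 0, "claw": 1}
    - {"tx": 0.11, "ty": 0, "tz": 0, "wx": 0, "wy": 0, "wz": 0, "claw": 1}
    - {"tx": 0.145, "ty": 0, "tz": 0, "wx": 0, "wy": 0, "wz": 0, "claw": 1}
    - {"tx": 0.18, "ty": 0, "tz": 0, "wx": 0, "wy": 0, "wz": 0, "claw": 1}
    - {"tx": 0.215, "ty": 0, "tz": 0, "wx": 0, "wy": 0, "wz": 0, "claw": 1}
    - {"tx": 0.25, "ty": 0, "tz": 0, "wx": 0, "wy": 0, "wz": 0, "claw": 1}
    - {"tx": 0.285, "ty": 0, "tz": 0, "wx": 0, "wy": 0, "wz": 0, "claw": 1}
    - {"tx": 0.315, "ty": 0, "tz": 0, "wx": 0, "wy": 0, "wz": 0, "claw": 1}
    - {"tx": 0.34, "ty": 0, "tz": 0, "wx": 0, "wy": 0, "wz": 0, "claw": 1}
    - {"tx": 0.355, "ty": 0, "tz": 0, "wx": 0, "wy": 0, "wz": 0, "claw": 1}

```text
clock: 17.2
eef_pos: [563.6, 8.5, 32.7]
tool_rot: [-3.14, 0.006, 0.2]
force: [-5.9, -1.3, 2.9]
width: -0.1
gripper_force: 0.0
```

Run:
```python
from h import *
s,t,_=pose(); print(s["clock"],t,np.degrees(s["tool_rot"]),s["force"])
b=R.from_euler('z',11.5,degrees=True).as_matrix()[:2,:2]
print("local",(t[:2]-np.array([552,6.3]))@b)
p,w=shot("scene")
l=(w[...,:2]-np.array([552,6.3]))@b
m=(abs(l[...,1])<108)&(l[...,0]>-100)&(l[...,0]<50)&(w[...,2]>20)&(w[...,2]<79)
m&=(abs(l[...,1])>60)
print(m.sum(),np.percentile(l[m],[2,10,50,98],0)); save(p,"scene5.png")
```

```text
17.2 [563.64381101   8.53230853  32.68213092] [-179.93540151    0.33974807   11.46777295] [-5.90897893 -1.34994698  2.88808709]
local [11.85510881 -0.13390827]
288 [[ 23.71111254 -99.64678008]
 [ 24.37161128  62.13109148]
 [ 25.92243781  84.26528647]
 [ 36.04103071 100.56912833]]
```

Call:
jog_arm:
  plan:
    - {"tx": 0.015, "ty": 0, "tz": 0, "wx": 0, "wy": 0, "wz": 0, "claw": 1}
    - {"tx": 0.03, "ty": 0, "tz": 0, "wx": 0, "wy": 0, "wz": 0, "claw": 1}
    - {"tx": 0.04, "ty": 0, "tz": 0, "wx": 0, "wy": 0, "wz": 0, "claw": 1}
    - {"tx": 0.045, "ty": 0, "tz": 0, "wx": 0, "wy": 0, "wz": 0, "claw": 1}
    - {"tx": 0.05, "ty": 0, "tz": 0, "wx": 0, "wy": 0, "wz": 0, "claw": 1}
    - {"tx": 0.053, "ty": 0, "tz": 0, "wx": 0, "wy": 0, "wz": 0, "claw": 1}
    - {"tx": 0.056, "ty": 0, "tz": 0, "wx": 0, "wy": 0, "wz": 0, "claw": 1}
    - {"tx": 0.056, "ty": 0, "tz": 0, "wx": 0, "wy": 0, "wz": 0, "claw": 1}

```text
clock: 18.05
eef_pos: [579.1, 11.6, 32.3]
tool_rot: [-3.14, 0.007, 0.2]
force: [-6.5, -2.1, -1.0]
width: -0.4
gripper_force: 0.0
```

Run:
```python
from h import *
s,t,_=pose(); print(s["clock"],t,s["force"])
b=R.from_euler('z',11.5,degrees=True).as_matrix()[:2,:2]
print("local",(t[:2]-np.array([552,6.3]))@b)
```

```text
18.05 [579.07432577  11.60442103  32.26907405] [-6.46759383 -2.12682688 -0.9858365 ]
local [27.58833214 -0.19981919]
```

Call:
jog_arm:
  plan:
    - {"tx": 0.003, "ty": 0, "tz": 0, "wx": 0, "wy": 0, "wz": 0, "claw": 1}
    - {"tx": 0.006, "ty": 0, "tz": 0, "wx": 0, "wy": 0, "wz": 0, "claw": 1}
    - {"tx": 0.009, "ty": 0, "tz": 0, "wx": 0, "wy": 0, "wz": 0, "claw": 1}
    - {"tx": 0.01, "ty": 0, "tz": 0, "wx": 0, "wy": 0, "wz": 0, "claw": 1}
    - {"tx": 0.01, "ty": 0, "tz": 0, "wx": 0, "wy": 0, "wz": 0, "claw": 1}

```text
clock: 18.55
eef_pos: [581.7, 12.1, 32.3]
tool_rot: [-3.14, 0.008, 0.2]
force: [-7.3, -2.3, 0.1]
width: 0.3
gripper_force: 0.0
```

Call:
jog_arm:
  plan:
    - {"tx": 0.003, "ty": 0, "tz": 0, "wx": 0, "wy": 0, "wz": 0, "claw": 1}
    - {"tx": 0.006, "ty": 0, "tz": 0, "wx": 0, "wy": 0, "wz": 0, "claw": 1}
    - {"tx": 0.006, "ty": 0, "tz": 0, "wx": 0, "wy": 0, "wz": 0, "claw": 1}
    - {"tx": 0.006, "ty": 0, "tz": 0, "wx": 0, "wy": 0, "wz": 0, "claw": 1}

```text
clock: 18.95
eef_pos: [584.2, 12.6, 32.3]
tool_rot: [-3.141, 0.006, 0.2]
force: [-5.8, -1.6, -1.5]
width: 0.3
gripper_force: 0.0
```

Call:
jog_arm:
  plan:
    - {"tx": 0.003, "ty": 0, "tz": 0, "wx": 0, "wy": 0, "wz": 0, "claw": 1}
    - {"tx": 0.006, "ty": 0, "tz": 0, "wx": 0, "wy": 0, "wz": 0, "claw": 1}
    - {"tx": 0.006, "ty": 0, "tz": 0, "wx": 0, "wy": 0, "wz": 0, "claw": 1}
    - {"tx": 0.006, "ty": 0, "tz": 0, "wx": 0, "wy": 0, "wz": 0, "claw": 1}

```text
clock: 19.35
eef_pos: [584.1, 12.6, 32.3]
tool_rot: [-3.14, 0.01, 0.199]
force: [-9.4, -2.4, 1.2]
width: 0.2
gripper_force: 0.0
```

Call:
jog_arm:
  plan:
    - {"tx": 0.003, "ty": 0, "tz": 0, "wx": 0, "wy": 0, "wz": 0, "claw": 1}
    - {"tx": 0.006, "ty": 0, "tz": 0, "wx": 0, "wy": 0, "wz": 0, "claw": 1}
    - {"tx": 0.009, "ty": 0, "tz": 0, "wx": 0, "wy": 0, "wz": 0, "claw": 1}
    - {"tx": 0.009, "ty": 0, "tz": 0, "wx": 0, "wy": 0, "wz": 0, "claw": 1}
    - {"tx": 0.009, "ty": 0, "tz": 0, "wx": 0, "wy": 0, "wz": 0, "claw": 1}

```text
clock: 19.85
eef_pos: [584.0, 12.6, 31.9]
tool_rot: [-3.139, 0.015, 0.199]
force: [-14.8, -2.8, 4.8]
width: 0.1
gripper_force: 0.0
```

Call:
jog_arm:
  plan:
    - {"tx": 0.004, "ty": 0, "tz": 0, "wx": 0, "wy": 0, "wz": 0, "claw": 1}
    - {"tx": 0.008, "ty": 0, "tz": 0, "wx": 0, "wy": 0, "wz": 0, "claw": 1}
    - {"tx": 0.012, "ty": 0, "tz": 0, "wx": 0, "wy": 0, "wz": 0, "claw": 1}
    - {"tx": 0.012, "ty": 0, "tz": 0, "wx": 0, "wy": 0, "wz": 0, "claw": 1}
    - {"tx": 0.012, "ty": 0, "tz": 0, "wx": 0, "wy": 0, "wz": 0, "claw": 1}

```text
clock: 20.35
eef_pos: [583.6, 13.2, 30.9]
tool_rot: [-3.136, 0.022, 0.198]
force: [-20.8, -4.5, 5.5]
width: -0.2
gripper_force: 0.0
```

Call:
jog_arm:
  plan:
    - {"tx": -0.015, "ty": 0, "tz": 0, "wx": 0, "wy": 0, "wz": 0, "claw": 1}
    - {"tx": -0.03, "ty": 0, "tz": 0, "wx": 0, "wy": 0, "wz": 0, "claw": 1}
    - {"tx": -0.045, "ty": 0, "tz": 0, "wx": 0, "wy": 0, "wz": 0, "claw": 1}
    - {"tx": -0.06, "ty": 0, "tz": 0, "wx": 0, "wy": 0, "wz": 0, "claw": 1}
    - {"tx": -0.075, "ty": 0, "tz": 0, "wx": 0, "wy": 0, "wz": 0, "claw": 1}
    - {"tx": -0.075, "ty": 0, "tz": 0, "wx": 0, "wy": 0, "wz": 0, "claw": 1}

```text
clock: 20.95
eef_pos: [573.5, 10.4, 33.6]
tool_rot: [-3.142, -0.0, 0.201]
force: [-0.5, -0.2, -0.4]
width: -0.1
gripper_force: 0.0
```

Run:
```python
from h import *
s,t,_=pose(); print(s["clock"],t,s["force"])
b=R.from_euler('z',11.5,degrees=True).as_matrix()[:2,:2]
print("local",(t[:2]-np.array([552,6.3]))@b)
p,w=shot("scene")
l=(w[...,:2]-np.array([552,6.3]))@b
m=(abs(l[...,1])<108)&(l[...,0]>-100)&(l[...,0]<50)&(w[...,2]>20)&(w[...,2]<79)&(l[...,1]>60)
print(m.sum(),np.percentile(l[m],[2,10,50,98],0)); save(p,"scene6.png")
```

```text
20.95 [573.47138787  10.35317126  33.5855544 ] [-0.45084973 -0.17905555 -0.41982777]
local [21.8484158 -0.3089036]
223 [[ 42.83468503  62.16483919]
 [ 43.45251938  66.43593093]
 [ 44.91739336  84.81410539]
 [ 49.69208022 100.90264889]]
```

Contact force is zero and the drawer face stays at about 43 mm, so it has latched. I'll retreat and check.

Call:
jog_arm:
  plan:
    - {"tx": -0.07, "ty": 0, "tz": 0, "wx": 0, "wy": 0, "wz": 0, "claw": 1}
    - {"tx": -0.16, "ty": 0, "tz": 0, "wx": 0, "wy": 0, "wz": 0, "claw": 1}
    - {"tx": -0.25, "ty": 0, "tz": -0.03, "wx": 0, "wy": 0, "wz": 0, "claw": 1}
    - {"tx": -0.33, "ty": 0, "tz": -0.12, "wx": 0, "wy": 0, "wz": 0, "claw": 1}
    - {"tx": -0.37, "ty": 0, "tz": -0.25, "wx": 0, "wy": 0, "wz": 0, "claw": 1}
    - {"tx": -0.37, "ty": 0, "tz": -0.4, "wx": 0, "wy": 0, "wz": 0, "claw": 1}
    - {"tx": -0.37, "ty": 0, "tz": -0.5, "wx": 0, "wy": 0, "wz": 0, "claw": 1}
    - {"tx": -0.37, "ty": 0, "tz": -0.5, "wx": 0, "wy": 0, "wz": 0, "claw": 1}
    - {"tx": -0.37, "ty": 0, "tz": -0.5, "wx": 0, "wy": 0, "wz": 0, "claw": 1}

```text
clock: 21.9
eef_pos: [465.5, -11.3, 183.9]
tool_rot: [-3.141, -0.002, 0.202]
force: [-0.4, -0.4, -0.3]
width: 0.2
gripper_force: 0.0
```

Run:
```python
from h import *
b=R.from_euler('z',11.5,degrees=True).as_matrix()[:2,:2]
p,w=shot("scene")
l=(w[...,:2]-np.array([552,6.3]))@b
m=(l[...,1]<108)&(l[...,0]>-100)&(l[...,0]<50)&(w[...,2]>20)&(w[...,2]<79)&(l[...,1]>60)
print(m.sum(),np.percentile(l[m],[2,10,50,98],0)); save(p,"scene7.png")
for t in ["mug","tape_roll","pen_pot"]:
    r=ctrl.trace(p,t)[0]; print(t,r["extent"],np.nanmedian(w[r["pixels"]],0).round())
```

```text
217 [[ 43.04371457  60.40022787]
 [ 43.65169781  64.11742585]
 [ 44.89950871  83.29582908]
 [ 49.42493376 100.62880602]]
mug [388.9, 148.6, 37.5, 47.2] [ 605. -374.   82.]
tape_roll [328.6, 186.6, 15.5, 28.9] [ 671. -202.   23.]Traceback (most recent call last):
  File "<stdin>", line 8, in <module>
IndexError: list index out of range
```

View pics/scene7.png

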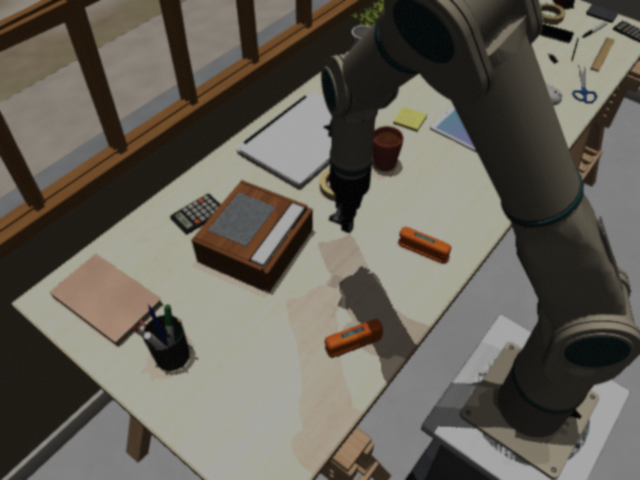

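The drawer is shut flush on the box at about (253,235). The pot (165,338), the mug (388,148) and the tape, partly hidden by the arm at (328,186), are in place. The gripper hangs free of everything, so I'm handing in.

```bash
python3 -c "
from cell import ctrl
print(ctrl.finish_job())"
```

```text
the job is handed in; nothing more can be done
None
```

The stapler is standing upright on its base in the drawer, the drawer is pushed shut and was holding latched by itself with the arm clear, the mug, tape roll and pen pot were not touched, and the job was handed in at about 22 s; no verdict was returned.

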